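# Uncover the wax kettle and park its lid

## Robot

A 6-joint arm with a two-finger parallel gripper is mounted at the origin on the work surface; the furniture and walls round the work are solid. World frame = base frame: x ahead of the robot, y to its left, z up, the work surface at z = 0. Lengths are in m, angles in rad, forces in N, time in s.
With the tool pointing down it reaches from about 0.375 to 0.975 m from the base axis. Payload 3.8 kg.
Tool frame: the origin (TCP) lies on the mounting face of the last link; the fingertips stand 173 mm ahead of it and the grasp point (between the pads) lies 155 mm ahead of it; z points along the fingers, y is the line along which they close (so a half turn about z gives the same grasp; the last joint's range is limited). The gripper opens to 85 mm and grips with 20 to 120 N. Pads are 22 mm wide; open, the fingers measure 114 mm over their backs; the gripper's body (76 mm by 85 mm) begins 54 mm behind the grasp point. The pads swing forward as they close: fully open they stand 13 mm farther back than shut.
Start: joints at [1.129, 0.264, 1.604, -0, 1.274, -0.037], TCP at [0.266, 0.62, 0.405] pointing down, gripper open.
Joint ranges: [-2.63, 2.63], [-0.94, 2.18], [0.31, 2.57], [-1.31, 4.45], [0, 2.66], [-2.55, 2.55]. Speed limits (rad/s): [2.57, 2.57, 3.14, 3.14, 3.14, 3.14].

## Interface

Orientations are given as a 3x3 rotation matrix whose columns are the frame's x, y, z axes.
In Python, from bench import readout, viewer, job_done gives the robot as it stands. The module is installed in compiled form; this text tells all that it offers.
- The arm moves only by the tool jog_arm, never from a script. Its argument "steps" is a list of rows, each a list of 7 numbers: the shift along the tool's x, y, z in mm, then the turn, a rotation vector about the tool's x, y, z in rad, then the finger opening in mm, from 0 to 85.4. A call has 1 to 12 rows; each row shifts and turns the commanded pose from where the row before left it, along the tool's axes as they then stand; what a row does not reach is not made up. A row lasts 1/8 s, in which the tool goes at most 62.5 mm and 10.7 degrees, less where a joint would pass 70% of its speed; a pose out of reach is approached as far as the arm can. A call is refused whole if a number of a shift passes 62.5 or a number of a turn 0.188, either way. A call with a gripper value outside its range is refused whole. The fingers move at their own pace and stop on an object; the grip force is fixed at half the most. Time passes only in rows, so rows that do not move let the fingers close. It gives the time, the measured TCP pose, the force, the opening and the grip force at its end, in the units of the state.
- readout.state(): the state, without advancing time (a new reading comes with each control period).
- viewer.capture(name): name is "side" or "top"; returns a dict with "image" (480x640x3 uint8, red, green, blue), "camera_matrix" (3x3 intrinsics, pixels), "extrinsics" (4x4, takes a point from camera to world coordinates). Camera axes: x right, y down, z forward; pixel columns grow to the right and rows downward; lengths in m; the calibration is good to about 2 mm. A picture is of the moment at which its call begins. There is no depth.
- job_done(): hands the job in; it is judged then, once.
The state is a dict: "clock": time; "joint_positions": joint angles; "joint_vel": joint speeds; "joint_torque": joint torques, N m; "tool_pos": TCP position; "eef_rot": TCP orientation; "ft_force": force on the tool from outside, world axes, zero at the start; "moment": the same for the moment, N m; "width": opening from 0.0 (shut) to 1.0 (fully open); "gripper_force": force on a finger pad.
Only numpy, scipy, OpenCV 4.12 (cv2) and the standard library are available. Lean on these libraries where they do the work, as an engineer would, in place of code of your own. Each camera call takes 0.05 s, during which the arm holds its last target. There are 200 camera calls.

## Task

The wax kettle has to be uncovered for refilling. Swing its wire carrying handle fully down on the side away from the spout, lift the lid off by its black knob and, knob outward, set it by hand on the sloping lid stand: flat on both rails with its lower edge resting in both toes before you let go. Leave the kettle where it stands, and do not disturb the tins and the bundle of wicks beside the work.

Things in the scene. Friction and masses are not known exactly. Their poses are not given: they have to be found in the camera images.
- kettle: Loose squat steel kettle, 0.95 kg, body a flat round drum about 202 mm across and 112 mm high with a spout. Origin under the middle of its bounding box on its underside; z up; the spout points along -y and its tip is 130 mm from the origin; the drum's centre is at (0, 31 mm).
- kettle_mouth (a point): Centre of the kettle's mouth, on the drum's axis at rim height (112 mm above the kettle's underside); axes as the kettle's.
- kettle_handle (a joint): Angle of the kettle's wire bail handle: 0 upright, -1.36 fully down on the side away from the spout (kettle +y), +1.36 fully down over the spout. It swings about the kettle's x axis through a point 4 mm above kettle_mouth, with a stiff joint that stays where it is left.
- bail_grip (a point): Middle of the black grip of the bail, 90 mm from the hinge axis. The grip is a bar about 95 mm long and 20 mm thick, parallel to the kettle's x axis; two wires slope outward from its ends to the ears, which are 88 mm either side of the kettle's centre. Standing up, the bail bars the way to the knob.
- lid: Loose shallow steel lid, 137 mm across, 41 mm high, 0.1 to 0.2 kg, lying on the kettle's mouth with no lip. Origin at the centre of its flat underside, z up through the knob. Domed, thin at the rim and 18 mm thick at the centre; the black knob is 27 mm across and stands from 18 to 40 mm above the underside.
- stand: Lid stand fixed to the bench: wooden foot 150 x 120 x 16 mm (origin under its centre) with two parallel 8 mm steel rails, 35 mm either side of its middle, rising along its +x at 35 degrees to the bench. At each rail's lower end an 8 mm toe stands up 20 mm square to the slope. A crossbar joins the rails' upper ends about 125 mm above the bench.
- stand_seat (a point): Where the centre of the seated lid's underside lies: on the plane of the rails' tops, midway between them, 90 mm above the bench. x points up the slope, y along the stand's y, z square out of the slope (35 degrees from vertical, toward stand -x), as the seated lid's z. The toes' faces are at x = -58 mm, y = +-35 mm, so that the lid's round edge beds in both.
- tin_a: Bystander: candle tin, 70 mm across, 98 mm high. Origin at the centre of its underside.
- tin_b: Bystander: candle tin, 70 mm across, 98 mm high. Origin at the centre of its underside.
- wick: Bystander: flat bundle of wooden wicks, 29 x 122 x 16 mm. Origin at the centre of its underside.
Not all that is in view belongs to the job. There is more than one size of the lid; the job needs the largest.

How it is judged:
On the way, in this order (a step that is already met when the one before it is completed fails the run):
1. the bail is swung fully down on the side away from the spout, the lid still on the kettle (value of joint kettle_handle below -1.2 rad and horizontal distance between lid and kettle_mouth below 0.025 m and z of lid in the frame of kettle_mouth below 0.01 m), for 0.1 s.
2. the lid is lifted clear of the kettle, held by the fingers (z of lid in the frame of kettle_mouth above 0.02 m and contact force between the fingers and lid above 0.5 N and contact force between kettle and lid below 0.01 N), for 0.1 s.
3. the lid lies on the stand, seated, while the fingers still hold it (distance between lid and stand_seat below 0.008 m and angle between the z axis of lid and the z axis of stand_seat, either way round below 0.15 rad and contact force between the fingers and lid above 0.5 N and contact force between lid and stand above 0.3 N), for 0.1 s.
At the end, for the whole second after the job is handed in: Bail down away from the spout (joint < -1.2); lid released and still on the stand, knob outward, centre within 7 mm of stand_seat and at most 4 mm up the slope from it, axis within 0.08 rad of the stand's; kettle upright, within 30 mm of its start (value of joint kettle_handle below -1.2 rad and distance between lid and stand_seat below 0.007 m and x of lid in the frame of stand_seat below 0.004 m and angle between the z axis of lid and the z axis of stand_seat, either way round below 0.08 rad and angle between lid's own z axis and vertical below 1 rad and linear speed of lid below 0.01 m/s and contact force between the fingers and lid below 0.01 N and distance of kettle from where it was at the start of the episode below 0.03 m and angle between kettle's own z axis and vertical below 0.05 rad); the robot touches nothing.
It fails at once if a bystander tin or the wicks moved by more than 20 mm (distance of any of tin_a, tin_b, wick from where it was at the start of the episode above 0.02 m).
It fails at once if the kettle is dragged more than 40 mm or tipped more than 0.25 rad (distance of kettle from where it was at the start of the episode above 0.04 m or angle between kettle's own z axis and vertical above 0.25 rad).
It also fails if it takes over 58 s, if anything falls off the work surface, if the arm or the gripper's body presses on something with over 40 N, if the wrist force passes 120 N, or if a joint passes its speed limit or range.

## Working session

There is one attempt and no reset: what is moved stays moved. The work goes in short steps, Python scripts to look and compute and a tool call to move; the robot and the scene stay as the last step left them, time stands still between calls to the robot, and variables do not carry over. Pictures are saved under pics/ and viewed, at most 10 in all, crops included, and the job is handed in when it is done.

Besides the shell and the picture viewer there is one more tool, called after "Emit:" as name([rows], argument=value, ...), one row to a line, values as JSON. jog_arm: Moves the arm, as the interface text tells. Its arguments: {"type":"object","properties":{"steps":{"type":"array"}},"required":["steps"]}

```bash
mkdir -p pics
python3 - <<'E'
from bench import readout, viewer
import cv2,pickle
for n in("side","top"):
    c=viewer.capture(n); cv2.imwrite(f"pics/{n}0.png",c["image"][:,:,::-1]); pickle.dump(c,open(f"{n}0.pkl","wb")); print(n,c["camera_matrix"].round(1).tolist(),c["extrinsics"].round(4).tolist())
s=readout.state();print(s)
E
```

```text
side [[450.8, 0.0, 317.5], [0.0, 450.8, 242.9], [0.0, 0.0, 1.0]] [[0.4145, -0.6755, 0.6098, -0.0207], [-0.9101, -0.308, 0.2774, -0.2079], [0.0004, -0.6699, -0.7424, 0.8036], [0.0, 0.0, 0.0, 1.0]]
top [[447.6, 0.0, 325.8], [0.0, 447.6, 241.8], [0.0, 0.0, 1.0]] [[0.0108, -0.9881, 0.1538, 0.382], [-0.9997, -0.0141, -0.0205, 0.0675], [0.0224, -0.1535, -0.9879, 1.1921], [0.0, 0.0, 0.0, 1.0]]
{'clock': 0.1, 'joint_positions': array([ 1.12907192e+00,  2.64678470e-01,  1.60528027e+00, -1.69493012e-05,
        1.27371864e+00, -3.69070626e-02]), 'joint_vel': array([-0.00053251, -0.00149478, -0.00401707,  0.00089968, -0.00043998,
        0.00140773]), 'joint_torque': array([ 1.18576143e-03, -5.16707826e+01, -3.68590558e+01,  1.41997134e-04,
        6.22322827e-03,  1.47076616e-05]), 'tool_pos': array([0.26571843, 0.62014379, 0.40346259]), 'eef_rot': array([[-9.19176287e-01,  3.93845381e-01, -8.76565242e-04],
       [ 3.93846352e-01,  9.19174343e-01, -1.89154999e-03],
       [ 6.07380520e-05, -2.08389992e-03, -9.99997827e-01]]), 'ft_force': array([-0.25430816,  0.60316544, -1.04809048]), 'moment': array([-0.00569553,  0.0399011 ,  0.00288872]), 'gripper_force': 0.0, 'width': 1.0020881956135734}
```

View pics/side0.png

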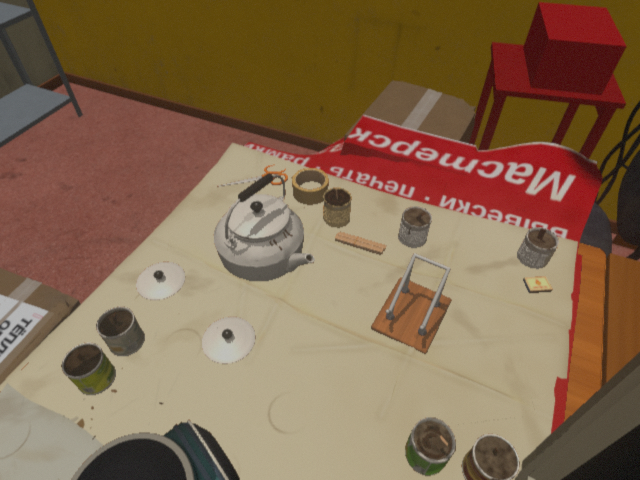

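View pics/top0.png

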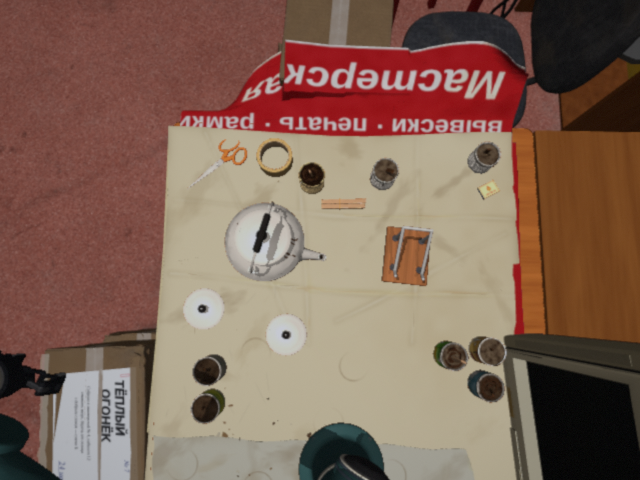

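The side view shows the kettle at about (262,238), with its black knob at (257,207), the bail grip at (257,188) and the spout tip at (311,259). The stand is at (413,310). In the top view the kettle is at (263,241), the spout tip at (323,257) and the stand at (408,255).

What could be taken for the lid, by top-view pixel: the lid on the kettle (~(265,240)), loose lid (203,309), loose lid (287,334). The one on the kettle's mouth is mine. Next is a close crop of the kettle and stand.

Run:
```python
import cv2,numpy as np
s=cv2.imread("pics/side0.png");t=cv2.imread("pics/top0.png")
def crop(im,x,y,w,h,f):
    c=cv2.resize(im[y:y+h,x:x+w],None,fx=f,fy=f,interpolation=cv2.INTER_CUBIC)
    for i in range(0,w,10):
        cv2.line(c,(i*f,0),(i*f,8 if (x+i)%50 else 18),(0,0,255),1)
        if (x+i)%20==0: cv2.putText(c,str(x+i),(i*f,26),0,.35,(0,0,255),1)
    for i in range(0,h,10):
        cv2.line(c,(0,i*f),(8,i*f),(0,0,255),1)
        if (y+i)%20==0:cv2.putText(c,str(y+i),(10,i*f+4),0,.35,(0,0,255),1)
    return c
a=np.hstack([crop(s,210,170,110,110,5)[:,:],]); 
A=np.zeros((600,800,3),np.uint8)
A[:300,:400]=crop(s,220,170,100,75,4);A[:300,400:]=crop(t,220,195,100,75,4)
A[300:,:400]=crop(s,365,250,100,75,4);A[300:,400:]=crop(t,365,215,100,75,4)
cv2.imwrite("pics/crop0.png",A)
```

```text
(no output)
```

View pics/crop0.png

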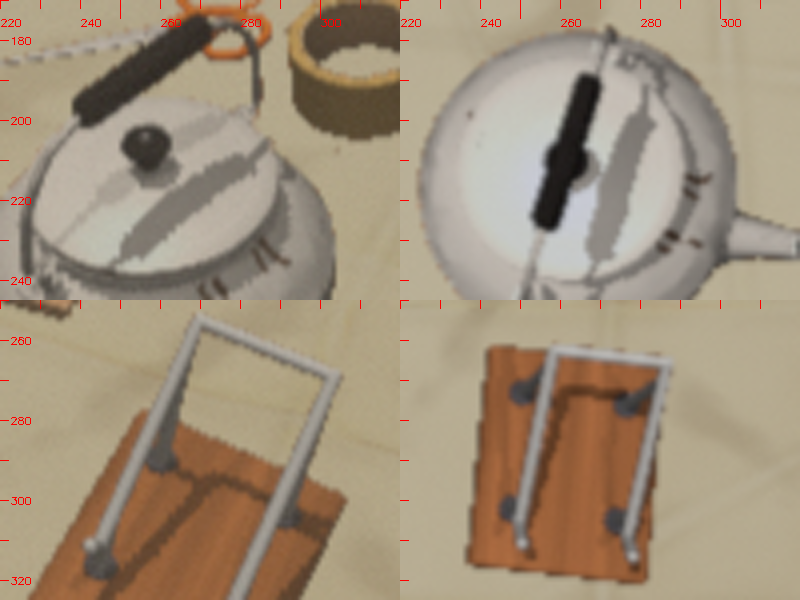

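Lid on the kettle confirmed: its diameter fits the mouth and the black knob sits under the bail at side (256.5,207). Grip ends are at side (242,198) and (270,177), top (266,214) and (256,252). Stand toe tips are at top (396,276) and (423,279.5), and crossbar corners at top (403,227) and (432,230.5).

```bash
cat > h.py <<'E'
import numpy as np,pickle,cv2
from scipy.optimize import least_squares
C={n:pickle.load(open(f"{n}0.pkl","rb")) for n in("side","top")}
def proj(n,P):
    c=C[n];E=c["extrinsics"];p=(np.atleast_2d(P)-E[:3,3])@E[:3,:3];q=p@c["camera_matrix"].T
    return q[:,:2]/q[:,2:]
def tri(s,t):
    f=lambda P:np.r_[proj("side",P)[0]-s,proj("top",P)[0]-t]
    r=least_squares(f,[.6,0,.1]);return r.x,abs(r.fun).max()
def Rz(a):c,s=np.cos(a),np.sin(a);return np.array([[c,-s,0],[s,c,0],[0,0,1]])
E
python3 - <<'E'
from h import *
np.set_printoptions(precision=4,suppress=True)
for k,s,t in [("grip",(256.3,187.5),(261.3,232.5)),("gripL",(270,177),(266.2,213.7)),("gripR",(242,198),(256.2,252)),("spout",(311,259),(323,257)),
 ("barL",(415,254.5),(403.3,226.8)),("barR",(449,269),(432,230.5)),("toeL",(387.5,311.3),(396,276.3)),
 ("footSW",(373,326),(381.8,280.5)),("footSE",(428,351),(427,285.5)),("footNW",(402,277.5),(387,226.8)) ]:
    print(k,*tri(s,t))
# kettle fit: x,y (drum centre), yaw, th, spout(z)
def pk(p):
    x,y,a,th,sz=p;H=np.array([0,0,.116])
    g=H+.09*np.array([0,-0+np.sin(-th)*-1*-1,np.cos(th)])
    L=np.array([g,g+[.0475,0,0],g-[.0475,0,0],[0,0,.112+.031],[0,-.161,sz]])
    return L@Rz(a).T+[x,y,0]
def f(p):
    P=pk(p);s=proj("side",P);t=proj("top",P)
    r=[s[0]-(256.3,187.5),t[0]-(261.3,232.5),s[3]-(256.5,207),s[4]-(311,259),t[4]-(323,257)]
    e=[]
    for a,b in(((1,2)),((2,1))):
        e.append(np.r_[s[a]-(270,177),s[b]-(242,198),t[a]-(266.2,213.7),t[b]-(256.2,252)])
    r.append(min(e,key=np.linalg.norm))
    return np.concatenate(r)
for a0 in(1.2,1.6,-1.5):
    r=least_squares(f,[.65,.2,a0,0,.09]);print("kettle",r.x,r.cost,r.fun.round(1))
c35,s35=np.cos(np.radians(35)),np.sin(np.radians(35))
def ps(p):
    x,y,a=p; S=np.array([[c35,0,-s35],[0,1,0],[s35,0,c35]])
    L=np.array([[-.062,.035,.018],[-.062,-.035,.018],[.061,.039,-.004],[.061,-.039,-.004]])
    return (L@S.T)@Rz(a).T+[x,y,.09]
def fs(p):
    P=ps(p);s=proj("side",P);t=proj("top",P)
    return np.concatenate([s[0]-(387.5,311.3),t[0]-(396,276.3),t[1]-(423.3,279.5),s[2]-(415,254.5),t[2]-(403.3,226.8),s[3]-(449,269),t[3]-(432,230.5)])
r=least_squares(fs,[.6,-.1,0]);print("seat",r.x,r.cost,r.fun.round(1))
E
```

```text
grip [0.5551 0.1901 0.2058] 0.5140119693247129
gripL [0.5981 0.1816 0.2036] 0.13991280888893698
gripR [0.5115 0.198  0.2103] 1.1539152846360423
spout [0.5149 0.0507 0.0951] 0.2253772527313913
barL [ 0.5876 -0.1431  0.126 ] 0.11277173912299077
barR [ 0.5795 -0.2131  0.1256] 0.06992458562450565
toeL [ 0.4704 -0.1315  0.0787] 0.13433940519746557
footSW [ 0.4653 -0.1079  0.0173] 1.0296294665739651
footSE [ 0.4525 -0.2241  0.025 ] 0.6168752320721183
footNW [ 0.6096 -0.1236  0.0149] 1.0619409297437983
kettle [ 0.5595  0.2037 -0.2709  0.1541  0.0943] 18.704250678064763 [-0.4  0.1  0.4 -0.6 -2.3  0.   1.   0.1  1.1 -0.7  2.3 -1.  -3.4  1.9
  1.8 -1.7 -0.9  0.2]
kettle [ 0.5595  0.2037 -0.2709  0.1541  0.0943] 18.704250678181705 [-0.4  0.1  0.4 -0.6 -2.3  0.   1.   0.1  1.1 -0.7  2.3 -1.  -3.4  1.9
  1.8 -1.7 -0.9  0.2]
kettle [ 0.5595  0.2037 -0.2709  0.1541  0.0943] 18.704250677962015 [-0.4  0.1  0.4 -0.6 -2.3  0.   1.   0.1  1.1 -0.7  2.3 -1.  -3.4  1.9
  1.8 -1.7 -0.9  0.2]
seat [ 0.5323 -0.1729 -0.1045] 10.590327861196414 [ 0.4  0.9 -0.7 -1.5 -0.5 -1.5 -2.1  0.6 -1.7 -0.   1.7  1.7  1.3  0. ]
```

Kettle drum centre is about (0.56,0.204), yaw −0.26 rad, so the side away from the spout is world (+0.25,+0.97). The seat is about (0.532,−0.173,0.09), yaw −0.11. I'll shut the fingers, rise, turn to the kettle's axes and go to the spout side of the bail.

Emit:
jog_arm([
  [0,0,-30,0,0,-0.15,0],
  [-35,-35,-10,0,0,0,0],
  [-35,-35,0,0,0,0,0],
  [-35,-35,0,0,0,0,0],
  [-35,-35,0,0,0,0,0],
  [-35,-35,0,0,0,0,0],
  [-35,-35,0,0,0,0,0],
  [-35,-35,0,0,0,0,0],
  [-35,-35,0,0,0,0,0],
  [-35,-35,0,0,0,0,0],
  [-35,-35,0,0,0,0,0],
  [0,0,0,0,0,0,0],
])

```text
clock: 1.6
tool_pos: [0.5175, 0.1908, 0.4441]
eef_rot: [[-0.967, 0.257, -0.0], [0.257, 0.967, -0.001], [0.0, -0.001, -1.0]]
ft_force: [-1.2, 0.4, -0.7]
width: 0.002
gripper_force: 0.0
```

Emit:
jog_arm([
  [-38,-37,0,0,0,0,0],
  [0,0,42,0,0,0,0],
  [0,0,42,0,0,0,0],
  [0,10,0,0,0,0,0],
  [0,8,0,0,0,0,0],
  [0,8,0,0,0,0,0],
  [0,8,0,0,0,0,0],
  [0,8,0,0,0,0,0],
])

```text
clock: 2.6
tool_pos: [0.5549, 0.1894, 0.362]
eef_rot: [[-0.968, 0.252, 0.002], [0.252, 0.968, 0.0], [-0.002, 0.001, -1.0]]
ft_force: [-0.3, -2.3, 1.0]
width: -0.0
gripper_force: 0.9
```

Emit:
jog_arm([
  [0,8,2,0,0,0,0],
  [0,8,2,0,0,0,0],
  [0,8,3,0,0,0,0],
  [0,8,4,0,0,0,0],
  [0,8,5,0,0,0,0],
  [0,8,6,0,0,0,0],
  [0,6,7,0,0,0,0],
  [0,4,4,0,0,0,0],
  [0,0,0,0,0,0,0],
])

```text
clock: 3.72
tool_pos: [0.5688, 0.2452, 0.3269]
eef_rot: [[-0.968, 0.252, -0.001], [0.252, 0.968, 0.0], [0.001, -0.0, -1.0]]
ft_force: [-1.0, 0.4, 0.1]
width: -0.0
gripper_force: 0.0
```

Run:
```python
from bench import readout, viewer
import cv2,numpy as np
a=cv2.resize(viewer.capture("side")["image"][150:300,200:350,::-1],(400,400),interpolation=2)
b=cv2.resize(viewer.capture("top")["image"][165:315,200:350,::-1],(400,400),interpolation=2)
cv2.imwrite("pics/p1.png",np.hstack([a,b]))
```

```text
(no output)
```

View pics/p1.png

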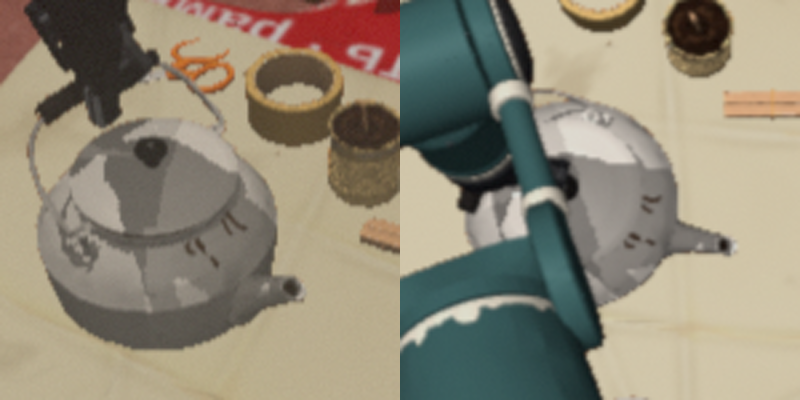

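The bail has gone about 48° over. The fingers are behind it at side px (238,195), and the spout tip is still at (309.5,259), so the kettle hasn't moved. Now I'll go up, over the grip and press down.

Emit:
jog_arm([
  [0,-4,-20,0,0,0,0],
  [0,0,-36,0,0,0,0],
  [0,41,0,0,0,0,0],
  [0,0,20,0,0,0,0],
  [0,0,10,0,0,0,0],
  [0,0,8,0,0,0,0],
  [0,0,8,0,0,0,0],
  [0,0,6,0,0,0,0],
  [0,0,4,0,0,0,0],
  [0,0,0,0,0,0,0],
])

```text
clock: 5.08
tool_pos: [0.5791, 0.2825, 0.3298]
eef_rot: [[-0.967, 0.253, 0.005], [0.253, 0.967, 0.007], [-0.003, 0.008, -1.0]]
ft_force: [1.5, 8.9, 4.5]
width: -0.005
gripper_force: 5.0
```

Emit:
jog_arm([
  [0,0,-25,0,0,0,0],
  [0,0,-25,0,0,0,0],
])

```text
clock: 5.32
tool_pos: [0.5777, 0.2797, 0.377]
eef_rot: [[-0.968, 0.253, -0.003], [0.253, 0.968, -0.002], [0.002, -0.002, -1.0]]
ft_force: [0.7, 0.2, -0.2]
width: 0.004
gripper_force: 0.0
```

```bash
cat > snap.py <<'E'
from bench import readout, viewer
import cv2,numpy as np,sys
f=sys.argv[1];x,y,w,x2,y2,w2=map(int,sys.argv[2:8])
a=cv2.resize(viewer.capture("side")["image"][y:y+w,x:x+w,::-1],(400,400),interpolation=2)
b=cv2.resize(viewer.capture("top")["image"][y2:y2+w2,x2:x2+w2,::-1],(400,400),interpolation=2)
cv2.imwrite(f"pics/{f}.png",np.hstack([a,b]))
E
python3 snap.py p2 200 150 125 200 165 125
```

```text
(no output)
```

View pics/p2.png

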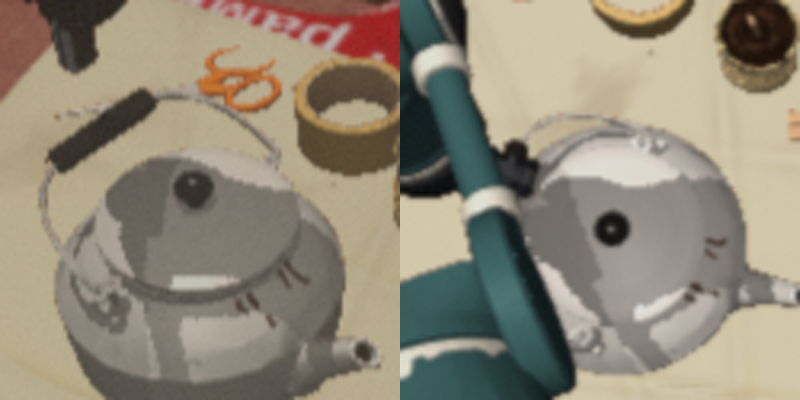

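The knob is now at side (260.6,209) and top (266,236.6). The bail is still only half down, with grip centre at side (233,190.5). The press slid the kettle a few mm toward the spout. I'll refit from these.

Run:
```python
from h import *
np.set_printoptions(precision=4,suppress=True)
k,e=tri((260.6,209.1),(266.25,236.6));print("knob",k,e)
print("spout",tri((314,260),(325,257.5)))
for a in(-.27,-.22):
  for c in ([k[0],k[1]],):
    f=lambda th:(proj("side",np.r_[c,.116]+Rz(a)@[0,-.09*np.sin(th[0]),.09*np.cos(th[0])])[0]-(232.8,190.6))
    r=least_squares(f,[-.8]);print(a,r.x,r.fun, np.r_[c,.116]+Rz(a)@[0,-.09*np.sin(r.x[0]),.09*np.cos(r.x[0])])
```

```text
knob [0.5553 0.186  0.1476] 0.24772390010269874
spout (array([0.5144, 0.0447, 0.0953]), np.float64(0.6779459277906312))
-0.27 [-1.1561] [0.3523 0.1015] [0.5772 0.2653 0.1523]
-0.22 [-1.0938] [-0.539  -0.2286] [0.5727 0.264  0.1573]
```

Emit:
jog_arm([
  [0,-18,0,0,0,0,0],
  [0,0,25,0,0,0,0],
  [0,0,10,0,0,0,0],
  [0,0,8,0,0,0,0],
  [0,0,6,0,0,0,0],
  [0,0,5,0,0,0,0],
  [0,0,3,0,0,0,0],
  [0,0,0,0,0,0,0],
])

```text
clock: 6.42
tool_pos: [0.5738, 0.2633, 0.3206]
eef_rot: [[-0.968, 0.252, 0.0], [0.252, 0.968, -0.0], [-0.0, -0.0, -1.0]]
ft_force: [0.5, 0.6, 0.6]
width: 0.002
gripper_force: 0.0
```

Emit:
jog_arm([
  [0,0,2,0,0,0,0],
  [0,0,2,0,0,0,0],
  [0,0,1,0,0,0,0],
])

```text
clock: 6.8
tool_pos: [0.5739, 0.2634, 0.3161]
eef_rot: [[-0.968, 0.252, 0.001], [0.252, 0.968, 0.0], [-0.0, 0.0, -1.0]]
ft_force: [-0.9, 0.4, 5.0]
width: -0.004
gripper_force: 2.5
```

Emit:
jog_arm([
  [0,0,-40,0,0,0,40],
  [0,0,-40,0,0,0,40],
  [0,30,0,0,0,0,40],
  [0,0,0,0,0,0,40],
])

```text
clock: 7.3
tool_pos: [0.5815, 0.2935, 0.3961]
eef_rot: [[-0.968, 0.251, 0.001], [0.251, 0.968, 0.001], [-0.001, 0.001, -1.0]]
ft_force: [0.0, 0.4, -0.5]
width: 0.473
gripper_force: 0.0
```

```bash
python3 snap.py p3 200 170 110 215 185 110; python3 -c "
from bench import readout;s=readout.state();print(s['tool_pos'],s['width'])"
```

```text
[0.58094491 0.29217366 0.39466321] 0.4667177079207902
```

View pics/p3.png

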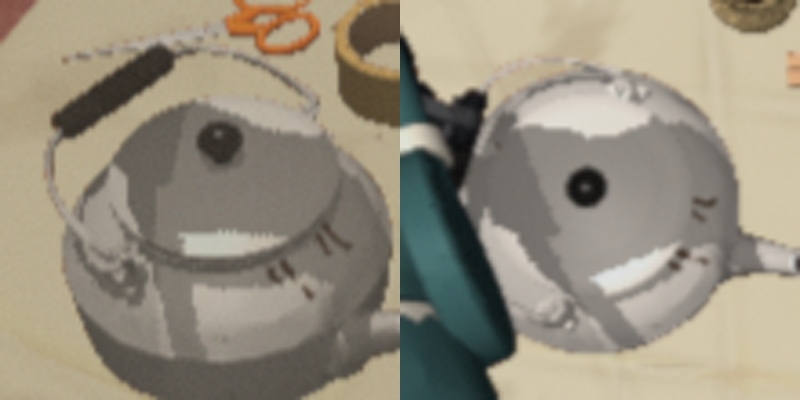

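The knob is at side (260.5,209.3), top (266.2,236.4). Grip centre is at side (231,194.8).

Run:
```python
from h import *
np.set_printoptions(precision=4,suppress=True)
k,e=tri((260.5,209.3),(266.15,236.4));print("knob",k,e)
for a in(-.27,-.22):
    c=k[:2]
    f=lambda th:(proj("side",np.r_[c,.116]+Rz(a)@[0,-.09*np.sin(th[0]),.09*np.cos(th[0])])[0]-(231.1,194.75))
    r=least_squares(f,[-.8]);print(a,r.x,r.fun)
# stand: per-point 3D of toe with variants
R=np.array([[-.968,.251],[.251,.968]])
print(R.T@(k[:2]-[.58094,.29217])*1000)
```

```text
knob [0.5559 0.1865 0.1463] 0.1801480321429949
-0.27 [-1.3387] [1.3347 0.0463]
-0.22 [-1.2958] [-0.0261 -0.0025]
[  -2.2466 -108.5859]
```

The bail is at about −1.3 rad, pressed to its stop. Next I'll go over the knob and descend with fingers at 45 mm.

Emit:
jog_arm([
  [-2,-54,0,0,0,0,45],
  [0,-54,0,0,0,0,45],
  [0,0,0,0,0,0,45],
  [0,0,45,0,0,0,45],
  [0,0,30,0,0,0,45],
  [0,0,10,0,0,0,45],
  [0,0,4,0,0,0,45],
  [0,0,0,0,0,0,45],
])

```text
clock: 8.4
tool_pos: [0.5566, 0.1876, 0.3076]
eef_rot: [[-0.968, 0.252, 0.001], [0.252, 0.968, 0.0], [-0.001, 0.001, -1.0]]
ft_force: [-0.3, 0.5, -0.0]
width: 0.527
gripper_force: 0.0
```

Emit:
jog_arm([
  [0,0,2,0,0,0,45],
  [0,0,0,0,0,0,34],
  [0,0,0,0,0,0,30],
  [0,0,0,0,0,0,26],
  [0,0,0,0,0,0,15],
  [0,0,0,0,0,0,15],
  [0,0,0,0,0,0,15],
])

```text
clock: 9.28
tool_pos: [0.5563, 0.1876, 0.3055]
eef_rot: [[-0.968, 0.252, 0.001], [0.252, 0.968, 0.001], [-0.001, 0.001, -1.0]]
ft_force: [-1.1, 2.5, 5.7]
width: 0.273
gripper_force: 58.6
```

Emit:
jog_arm([
  [0,0,-5,0,0,0,10],
  [0,0,-15,0,0,0,10],
  [0,0,-30,0,0,0,10],
  [0,0,-40,0,0,0,10],
  [0,0,0,0,0,0,10],
])

```text
clock: 9.9
tool_pos: [0.5574, 0.1876, 0.3996]
eef_rot: [[-0.968, 0.252, 0.008], [0.252, 0.968, 0.002], [-0.007, 0.004, -1.0]]
ft_force: [-0.2, 1.3, -1.7]
width: 0.268
gripper_force: 58.9
```

Run:
```python
from bench import readout, viewer
import cv2,numpy as np
s=viewer.capture("side")["image"][:,:,::-1];print(readout.state()["tool_pos"],readout.state()["ft_force"])
t=cv2.imread("pics/top0.png");s0=cv2.imread("pics/side0.png")
A=np.zeros((600,800,3),np.uint8)
r=lambda im,x,y,w,h,W,H:cv2.resize(im[y:y+h,x:x+w],(W,H),interpolation=cv2.INTER_CUBIC)
A[:300,:400]=r(s,200,100,160,120,400,300)
A[300:,:400]=r(s0,375,290,60,45,400,300)   # toes side x6.667
A[:300,400:]=r(t,385,220,60,45,400,300)
A[300:,400:]=r(t,380,255,60,45,400,300)
cv2.imwrite("pics/p4.png",A)
```

```text
[0.55658064 0.18734585 0.39698201] [ 1.0207128  -0.76161222 -3.06870992]
```

View pics/p4.png

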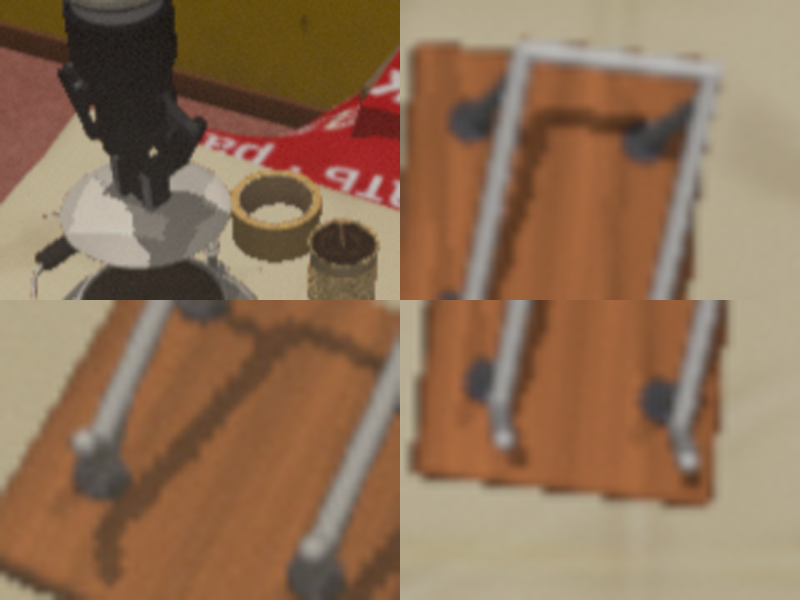

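The lid is held level, clear of the kettle. Toe tips are at side (388,311) and (422,326.8), top (395.8,276) and (423.5,279.3). Bar corners are at side (415,255.5) and (448.5,269.5), top (403.8,227.8) and (431.2,230.5).

Run:
```python
from h import *
np.set_printoptions(precision=4,suppress=True)
ob=[((387.9,311),(395.75,276)),((421.95,326.75),(423.5,279.3)),((415,255.5),(403.75,227.8)),((448.5,269.5),(431.2,230.5))]
for s,t in ob: print(tri(s,t))
c,s_=np.cos(np.radians(35)),np.sin(np.radians(35));S=np.array([[c,0,-s_],[0,1,0],[s_,0,c]])
def f(p):
    x,y,a,h,b=p
    L=np.array([[-.062,.035,h],[-.062,-.035,h],[b,.035,-.004],[b,-.035,-.004]])
    P=L@S.T@Rz(a).T+[x,y,.09]
    return np.r_[(proj("side",P)-[o[0] for o in ob]).ravel(),(proj("top",P)-[o[1] for o in ob]).ravel()]
r=least_squares(f,[.53,-.17,-.1,.02,.06]);print(r.x,r.cost,r.fun.round(1))
f2=lambda p:f([p[0],p[1],p[2],.02,p[3]])
r=least_squares(f2,[.53,-.17,-.1,.06]);print(r.x,r.cost,r.fun.round(1))
x,y,a=r.x[:3];Rs=Rz(a)@S
print(Rs)
```

```text
(array([ 0.4715, -0.1316,  0.0782]), np.float64(0.1096634088147539))
(array([ 0.4638, -0.2003,  0.0797]), np.float64(0.03510690754745838))
(array([ 0.585 , -0.1439,  0.1261]), np.float64(0.04005811637659917))
(array([ 0.5802, -0.2123,  0.1228]), np.float64(0.24295686862785715))
[ 0.5347 -0.173  -0.1037  0.0289  0.0589] 1.2916139701004001 [-0.3  0.   0.2  0.4 -0.2  0.5  0.1  0.5 -0.  -0.   0.  -0.1 -0.6 -1.
  0.3 -0.4]
[ 0.5326 -0.1728 -0.1034  0.0607] 3.4268801963208406 [-0.1  1.   0.1  1.3 -0.3  0.4  0.1  0.4 -0.4 -1.  -0.6 -1.  -0.6 -0.9
  0.4 -0.2]
[[ 0.8148  0.1033 -0.5705]
 [-0.0846  0.9947  0.0592]
 [ 0.5736  0.      0.8192]]
```

Emit:
jog_arm([
  [0,0,-10,0,0,-0.15,10],
  [8,-36,0,0,0,0,10],
  [8,-40,0,0,0,0,10],
  [8,-40,0,0,0,0,10],
  [8,-40,0,0,0,0,10],
  [8,-40,0,0,0,0,10],
  [8,-40,0,0,0,0,10],
  [8,-40,0,0,0,0,10],
  [8,-40,0,0,0,0,10],
  [6,-40,0,0,0,0,10],
  [0,0,0,0,0,0,10],
])

```text
clock: 11.32
tool_pos: [0.4479, -0.1613, 0.4028]
eef_rot: [[-0.994, 0.108, -0.003], [0.108, 0.994, 0.001], [0.003, 0.0, -1.0]]
ft_force: [-0.0, -0.0, -1.6]
width: 0.266
gripper_force: 59.2
```

Emit:
jog_arm([
  [0,0,0,0,-0.15,0,10],
  [0,0,0,0,-0.15,0,10],
  [0,0,0,0,-0.15,0,10],
  [0,0,0,0,-0.16,0,10],
  [0,0,0,0,0,0,10],
  [0,0,0,0,0,0,10],
])

```text
clock: 12.08
tool_pos: [0.449, -0.1589, 0.4038]
eef_rot: [[-0.818, 0.104, 0.566], [0.086, 0.995, -0.058], [-0.569, 0.001, -0.822]]
ft_force: [0.6, -1.3, -1.8]
width: 0.264
gripper_force: 59.3
```

```bash
cat > go.py <<'E'
from h import *
from bench import readout
from scipy.spatial.transform import Rotation as Ro
np.set_printoptions(precision=4,suppress=True)
c,s_=np.cos(np.radians(35)),np.sin(np.radians(35));S=np.array([[c,0,-s_],[0,1,0],[s_,0,c]])
Rs=Rz(-.1035)@S; seat=np.array([.5335,-.173,.09])
s=readout.state();R=s["eef_rot"];p=s["tool_pos"]
Rt=Rs@np.diag([-1,1,-1])
print("pos",p,"turn",Ro.from_matrix(R.T@Rt).as_rotvec(),"width",s["width"],"ft seat axes",Rs.T@s["ft_force"],"F",s["gripper_force"])
print("lid in seat mm",Rs.T@(p+R@[0,0,.1935]-seat)*1000, "j",s["joint_positions"])
E
python3 go.py
```

```text
pos [ 0.449  -0.1589  0.4038] turn [ 0.0006 -0.0051 -0.0008] width 0.2640515611459159 ft seat axes [-0.4117 -1.2214 -1.9244] F 59.28327227302361
lid in seat mm [108.9609   5.437  112.6332] j [-0.467  -0.3023  2.2193  0.3299  0.6771 -2.1339]
```

Emit:
jog_arm([
  [31,-2,29,0,0,0,10],
  [31,-2,29,0,0,0,10],
  [31,-1,29,0,0,0,10],
  [0,0,0,0,-0.005,0,10],
])

```text
clock: 12.58
tool_pos: [0.4206, -0.1602, 0.2757]
eef_rot: [[-0.818, 0.103, 0.566], [0.088, 0.995, -0.055], [-0.569, 0.005, -0.823]]
ft_force: [-0.4, 0.2, -2.3]
width: 0.265
gripper_force: 59.3
```

```bash
python3 go.py; python3 snap.py p5 360 220 120 360 200 110
```

```text
pos [ 0.4206 -0.1602  0.2757] turn [ 0.0041 -0.0061 -0.003 ] width 0.2653645648118261 ft seat axes [-1.6194  0.1158 -1.6222] F 59.314772312063724
lid in seat mm [12.2513  1.9121 23.8313] j [-0.5078 -0.2013  2.4014  0.5656  0.4384 -2.4282]
```

View pics/p5.png

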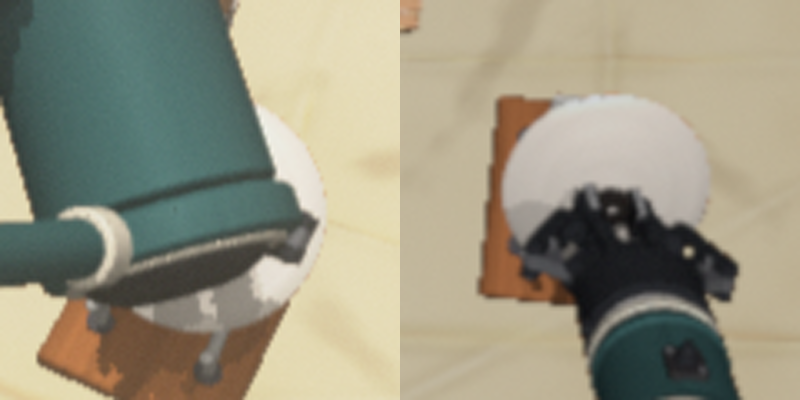

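The top crop shows the lid hovering over the rails (left edge px (388,253), right (445,253)), between the toes. Joint 6 is near its limit, so I'll turn the round lid about the tool axis to gain margin and check lateral alignment.

Emit:
jog_arm([
  [0,-2,0,0,0,0.15,10],
  [0,0,0,0,0,0.15,10],
  [0,0,0,0,0,0,10],
])

```text
clock: 13.05
tool_pos: [0.424, -0.1644, 0.2833]
eef_rot: [[-0.743, 0.338, 0.578], [0.372, 0.926, -0.062], [-0.556, 0.169, -0.814]]
ft_force: [0.4, 0.2, -1.3]
width: 0.265
gripper_force: 59.3
```

```bash
python3 go.py
python3 - <<'E'
from h import *
c,s_=np.cos(np.radians(35)),np.sin(np.radians(35));S=np.array([[c,0,-s_],[0,1,0],[s_,0,c]])
Rs=Rz(-.1035)@S; seat=np.array([.5335,-.173,.09])
th=np.linspace(0,6.28,200)
for z in(0,.003):
    P=(np.c_[.0685*np.cos(th),.0685*np.sin(th),0*th+z]+np.array([12.25,1.9,23.8])/1000)@Rs.T+seat
    t=proj("top",P);s=proj("side",P);print("top x",t[:,0].min(),t[:,0].max(),"ymin",t[:,1].min(),"side xmax",s[:,0].max(),"ymax",s[:,1].max())
print("seen top 388.1 445, ymin 226; side xmax",360+325*.3,"ymax",220+330*.3)
E
```

```text
pos [ 0.424  -0.1644  0.2833] turn [-0.0008  0.0092 -0.298 ] width 0.26536462709885567 ft seat axes [-0.4296  0.2571 -1.3004] F 59.31772282317979
lid in seat mm [22.639  -3.1365 27.8166] j [-0.5129 -0.2057  2.3915  0.5709  0.438  -2.1389]
top x 386.0454605402761 442.93227481916495 ymin 225.0938873181278 side xmax 457.4310775026643 ymax 319.85130602745085
top x 386.13621559820183 443.1656508994337 ymin 225.60637251615367 side xmax 457.43385607268596 ymax 319.81721491886293
seen top 388.1 445, ymin 226; side xmax 457.5 ymax 319.0
```

```bash
python3 go.py
python3 - <<'E'
from h import *
from bench import viewer,readout
im=viewer.capture("top")["image"];t0=C["top"]["image"]
for r in(236,242,248): print(r,"L",im[r,380:396].tolist().__str__().replace(' ','') if r==242 else "", [int(v) for v in cv2.cvtColor(im,cv2.COLOR_RGB2HSV)[r,380:396,1]],"R",[int(v) for v in cv2.cvtColor(im,cv2.COLOR_RGB2HSV)[r,434:454,1]])
s=readout.state();R=s["eef_rot"];L=s["tool_pos"]+R@[0,0,.1935]
th=np.linspace(0,6.28,400);P=L+np.c_[.0685*np.cos(th),.0685*np.sin(th),0*th-.001]@R.T
t=proj("top",P)
for r in(236,242,248):
    q=t[abs(t[:,1]-r)<1];print(r,q[:,0].min(),q[:,0].max())
E
```

```text
pos [ 0.424  -0.1644  0.2833] turn [-0.0008  0.0092 -0.298 ] width 0.26536462709885567 ft seat axes [-0.4296  0.2571 -1.3004] F 59.31772282317979
lid in seat mm [22.639  -3.1365 27.8166] j [-0.5129 -0.2057  2.3915  0.5709  0.438  -2.1389]
236 L  [50, 50, 49, 50, 52, 68, 136, 159, 156, 158, 157, 157, 125, 63, 20, 20] R [19, 20, 22, 21, 19, 21, 22, 21, 22, 25, 50, 55, 53, 52, 52, 51, 50, 50, 52, 52]
242 L [[193,182,155],[193,182,155],[193,183,156],[193,182,154],[189,177,150],[143,124,102],[119,80,53],[126,79,47],[134,83,50],[144,89,54],[149,94,58],[157,113,87],[181,163,151],[194,186,177],[195,187,178],[195,188,179]] [50, 50, 49, 52, 53, 73, 141, 160, 160, 159, 156, 114, 42, 22, 22, 21] R [21, 22, 22, 21, 22, 22, 21, 21, 20, 20, 20, 22, 34, 48, 53, 53, 52, 53, 52, 52]
248 L  [52, 50, 52, 53, 69, 142, 158, 159, 158, 136, 52, 25, 20, 22, 20, 20] R [21, 20, 20, 21, 22, 22, 23, 23, 22, 20, 21, 21, 23, 45, 59, 60, 59, 60, 58, 56]
236 392.5829358006117 444.11110449029553
242 389.82511562365517 445.98214664433215
248 388.8456104817813 446.2047696849329
```

Emit:
jog_arm([
  [5,0,8,0,0,0,10],
  [5,0,7,0,0,0,10],
  [5,-0.5,6,0,0,0,10],
  [0,0,0,0,0,0,10],
  [0,0,0,0,0,0,10],
])

```text
clock: 13.72
tool_pos: [0.4229, -0.1597, 0.2544]
eef_rot: [[-0.745, 0.34, 0.574], [0.376, 0.925, -0.06], [-0.551, 0.17, -0.817]]
ft_force: [1.0, 0.8, -2.9]
width: 0.27
gripper_force: 59.3
```

```bash
python3 go.py
```

```text
pos [ 0.4229 -0.1597  0.2544] turn [-0.0002  0.0039 -0.3011] width 0.270283134947027 ft seat axes [-0.9111  0.8591 -2.8703] F 59.315094032208435
lid in seat mm [3.8251 1.6382 5.0635] j [-0.5029 -0.1605  2.4188  0.6502  0.3783 -2.2169]
```

Emit:
jog_arm([
  [-3,1,0,0,0,0,10],
  [0,0,2,0,0,0,10],
  [0,0,2,0,0,0,10],
  [0,0,0,0,0,0,10],
])

```text
clock: 14.22
tool_pos: [0.4278, -0.1601, 0.253]
eef_rot: [[-0.745, 0.34, 0.574], [0.376, 0.925, -0.06], [-0.551, 0.171, -0.817]]
ft_force: [0.1, -0.2, -1.3]
width: 0.264
gripper_force: 59.3
```

```bash
python3 go.py
```

```text
pos [ 0.4278 -0.1601  0.253 ] turn [-0.      0.0039 -0.3012] width 0.2636169822649089 ft seat axes [-0.6007 -0.2139 -1.1105] F 59.31579654570669
lid in seat mm [6.9884 1.7773 1.0731] j [-0.4974 -0.1473  2.4113  0.6541  0.3713 -2.2173]
```

Emit:
jog_arm([
  [0,0,1,0,0,0,10],
  [0,0,1,0,0,0,10],
  [0,0,0,0,0,0,10],
])

```text
clock: 14.6
tool_pos: [0.4284, -0.1603, 0.2519]
eef_rot: [[-0.745, 0.339, 0.574], [0.375, 0.925, -0.06], [-0.551, 0.17, -0.817]]
ft_force: [-13.6, 1.3, 10.1]
width: 0.266
gripper_force: 60.7
```

```bash
python3 go.py
```

```text
pos [ 0.4284 -0.1603  0.2519] turn [ 0.0001  0.0042 -0.3004] width 0.2656873141531367 ft seat axes [-5.4099 -0.0952 16.1087] F 60.69509774912149
lid in seat mm [ 7.0124  1.7137 -0.1435] j [-0.497  -0.1439  2.4109  0.6594  0.3686 -2.2233]
```

Flat contact on the rails. I'll ease off slightly and slide down slope into the toes.

Emit:
jog_arm([
  [0,0,-0.7,0,0,0,10],
  [1.9,-0.6,0,0,0,0,10],
  [1.9,-0.6,0,0,0,0,10],
  [0,0,0,0,0,0,10],
])

```text
clock: 15.1
tool_pos: [0.4255, -0.1601, 0.2501]
eef_rot: [[-0.745, 0.34, 0.574], [0.376, 0.925, -0.061], [-0.552, 0.17, -0.816]]
ft_force: [-1.3, -0.9, 1.3]
width: 0.266
gripper_force: 59.6
```

```bash
python3 go.py
```

```text
pos [ 0.4255 -0.1601  0.2501] turn [-0.0005  0.0051 -0.3011] width 0.26557908056519974 ft seat axes [-0.2822 -1.071   1.7581] F 59.59633327438496
lid in seat mm [3.6736 1.4247 0.0243] j [-0.5003 -0.1468  2.4178  0.6694  0.366  -2.2354]
```

Emit:
jog_arm([
  [1.4,-0.5,0.2,0,0,0,10],
  [1.4,-0.5,0.2,0,0,0,10],
  [0,0,0,0,0,0,10],
])

```text
clock: 15.48
tool_pos: [0.4238, -0.1602, 0.2489]
eef_rot: [[-0.744, 0.34, 0.576], [0.375, 0.925, -0.062], [-0.553, 0.17, -0.815]]
ft_force: [-0.8, 0.4, 5.5]
width: 0.264
gripper_force: 59.8
```

```bash
python3 go.py
```

```text
pos [ 0.4238 -0.1602  0.2489] turn [-0.0007  0.0069 -0.3009] width 0.2639357126207682 ft seat axes [2.4411 0.2789 4.9717] F 59.80833252106095
lid in seat mm [2.0156 1.0299 0.008 ] j [-0.5029 -0.1481  2.422   0.6798  0.3635 -2.2483]
```

Emit:
jog_arm([
  [1,-0.3,0,0,0,0,10],
  [1,-0.3,0,0,0,0,10],
  [0,0,0,0,0,0,10],
])

```text
clock: 15.85
tool_pos: [0.4221, -0.1601, 0.2477]
eef_rot: [[-0.744, 0.34, 0.576], [0.375, 0.925, -0.062], [-0.554, 0.17, -0.815]]
ft_force: [-0.9, 1.1, 6.4]
width: 0.265
gripper_force: 59.9
```

```bash
python3 go.py;python3 snap.py p6 360 220 120 370 210 90
```

```text
pos [ 0.4221 -0.1601  0.2477] turn [-0.001   0.007  -0.3009] width 0.26499022680963497 ft seat axes [2.8412 1.0314 5.8465] F 59.85900282568764
lid in seat mm [-0.1381  0.9088 -0.0169] j [-0.5048 -0.1494  2.426   0.6856  0.3621 -2.2558]
```

View pics/p6.png

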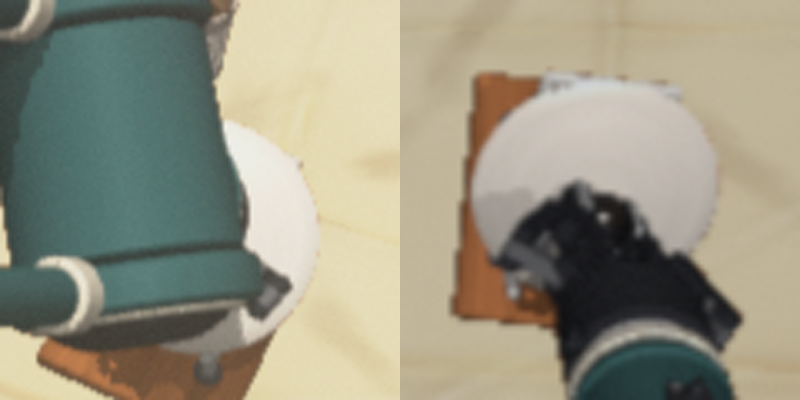

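The lid's right toe is just touching its edge at side px (422,326). In the top crop the lid's centre (594) sits midway between the bar middle (611) and the toes' middle (576), so it is centred. I'll keep pushing until the toes stop it.

Emit:
jog_arm([
  [1,-0.3,0,0,0,0,10],
  [1,-0.3,0,0,0,0,10],
  [0,0,0,0,0,0,10],
])

```text
clock: 16.32
tool_pos: [0.4207, -0.16, 0.2467]
eef_rot: [[-0.743, 0.34, 0.576], [0.375, 0.925, -0.062], [-0.554, 0.17, -0.815]]
ft_force: [1.8, 0.7, 5.9]
width: 0.262
gripper_force: 59.7
```

```bash
python3 go.py
```

```text
pos [ 0.4207 -0.16    0.2467] turn [-0.0011  0.0075 -0.3008] width 0.2616911234511317 ft seat axes [4.8254 0.8767 3.8419] F 59.70511422230629
lid in seat mm [-1.7344  0.8768  0.0136] j [-0.5064 -0.1506  2.4293  0.6917  0.3609 -2.2634]
```

Emit:
jog_arm([
  [1,-0.3,0,0,0,0,10],
  [1,-0.3,0,0,0,0,10],
  [0,0,0,0,0,0,10],
])

```text
clock: 16.7
tool_pos: [0.4197, -0.1599, 0.2464]
eef_rot: [[-0.742, 0.34, 0.578], [0.375, 0.925, -0.062], [-0.555, 0.17, -0.814]]
ft_force: [5.2, 1.8, 6.3]
width: 0.267
gripper_force: 59.6
```

```bash
python3 go.py
```

```text
pos [ 0.4197 -0.1599  0.2464] turn [-0.001   0.0093 -0.3007] width 0.2667862248713289 ft seat axes [7.7292 2.3237 2.2955] F 59.64973696085508
lid in seat mm [-2.3528  0.7714  0.2702] j [-0.5078 -0.1521  2.4318  0.6984  0.3597 -2.2712]
```

Slope force has risen to 7.7 N with little motion, so the lid is in the toes. I'll press lightly and hold, then open and back off along the tool axis.

Emit:
jog_arm([
  [0,0,0.6,0,0,0,10],
  [0,0,0,0,0,0,10],
  [0,0,0,0,0,0,10],
  [0,0,0,0,0,0,10],
])

```text
clock: 17.2
tool_pos: [0.4201, -0.16, 0.2462]
eef_rot: [[-0.742, 0.34, 0.578], [0.375, 0.925, -0.062], [-0.556, 0.17, -0.814]]
ft_force: [1.2, 2.8, 10.0]
width: 0.268
gripper_force: 60.1
```

```bash
python3 go.py
```

```text
pos [ 0.4201 -0.16    0.2462] turn [-0.001   0.0098 -0.3004] width 0.26798619698020987 ft seat axes [6.4837 2.8813 7.6479] F 60.082316651096335
lid in seat mm [-2.0347  0.7334 -0.0649] j [-0.5075 -0.1511  2.4314  0.7003  0.3588 -2.2731]
```

Emit:
jog_arm([
  [0,0,0,0,0,0,26],
  [0,0,0,0,0,0,32],
  [0,0,0,0,0,0,45],
  [0,0,0,0,0,0,50],
  [0,0,-10,0,0,0,50],
  [0,0,-30,0,0,0,50],
  [0,0,-40,0,0,0,50],
  [0,0,-40,0,0,0,50],
  [0,0,0,0,0,0,50],
])

```text
clock: 18.32
tool_pos: [0.3492, -0.1525, 0.3454]
eef_rot: [[-0.741, 0.34, 0.579], [0.374, 0.925, -0.065], [-0.558, 0.168, -0.813]]
ft_force: [1.2, -0.4, 0.5]
width: 0.586
gripper_force: 0.0
```

```bash
python3 go.py
```

```text
pos [ 0.3492 -0.1525  0.3454] turn [-0.0034  0.0115 -0.2998] width 0.5855805776471905 ft seat axes [ 1.2502 -0.2457 -0.3222] F 0.0
lid in seat mm [ -3.3436   0.3187 122.0932] j [-0.6043 -0.4835  2.4471  0.4608  0.6675 -2.0608]
```

Run:
```python
from bench import viewer
import cv2,numpy as np
s=viewer.capture("side")["image"][:,:,::-1];t=viewer.capture("top")["image"][:,:,::-1]
A=np.zeros((600,800,3),np.uint8)
r=lambda im,x,y,w,h:cv2.resize(im[y:y+h,x:x+w],(400,300),interpolation=cv2.INTER_CUBIC)
A[:300,:400]=r(s,200,160,120,90);A[:300,400:]=r(t,210,180,120,90)
A[300:,:400]=r(s,350,240,120,90);A[300:,400:]=r(t,360,210,100,75)
cv2.imwrite("pics/p7.png",A)
```

```text
(no output)
```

View pics/p7.png

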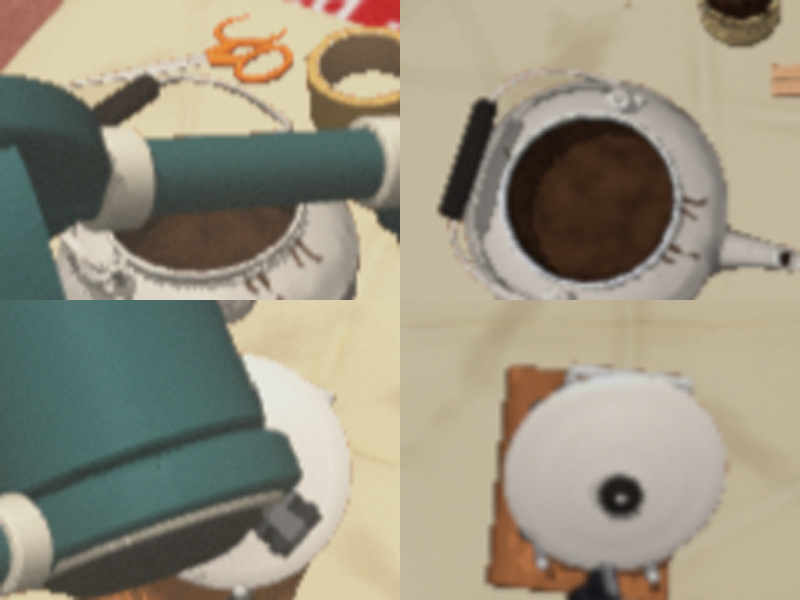

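The lid lies flat on the rails, knob outward, with its edge against both toes at top px (395,275.5) and (423,278.5). The bail is fully down at top (230,227), the kettle is upright and the gripper is clear. Handing in.

```bash
python3 -c "
from bench import job_done;print(job_done())"
```

```text
the job is handed in; nothing more can be done
None
```

The job is handed in at about 18 s on the clock. The bail is down on the side away from the spout, and the lid is seated on the stand with both toes touching its edge, knob outward and released. The kettle is upright but slid about 8 mm while I pressed the bail down. The tool gave no verdict.

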